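# Pull out the sample tray and hold the lamp lid at the red clip

### The arm

A 6-joint arm with a two-finger parallel gripper is mounted at the origin on a cart in front of the work surface, level with it; the furniture and walls round the work are solid. World frame = base frame: x ahead of the robot, y to its left, z up, the work surface at z = 0. Lengths are in m, angles in rad, forces in N, time in s.
With the tool pointing down it reaches from about 0.25 to 0.775 m from the base axis. Payload 4 kg.
Tool frame: the origin (TCP) lies at the very end of the fingers, on their centre line; the grasp point (between the pads) lies 19 mm behind it; x points along the fingers, y is the direction in which the jaws open and shut, and the axes are right-handed (so a half turn about x gives the same grasp; the last joint's range is limited). The gripper opens to 94 mm and grips with 3 to 60 N. Pads are 16 mm wide; open, the fingers measure 119 mm over their backs; the gripper's body (75 mm by 177 mm) begins 78 mm behind the grasp point.
Start: joints at [1.079, 0.087, 1.371, -0, 1.684, -0.103], TCP at [0.209, 0.509, 0.206] pointing down, gripper open.
Joint ranges: [-3.1, 3.1], [-0.76, 2.03], [0.27, 2.55], [-1.08, 4.22], [0.17, 2.65], [-2.57, 2.57]. Speed limits (rad/s): [2.79, 2.79, 3.14, 3.14, 3.14, 3.14].

### API

Orientations are given as [roll, pitch, yaw] about the fixed x, y, z axes, in that order (R = Rz(yaw) Ry(pitch) Rx(roll)).
In Python, from bench import robot gives the robot as it stands.
- The arm moves only by the tool carry_out, never from a script. Its argument "targets" is a list of rows, each a list of 5 numbers: the closure, from 0 (fully open) to 1 (shut), then the shift along the tool's x, y, z in cm, then the turn about the tool's x in degrees. In form: [[fingers, tx, ty, tz, turn], ...]. A call has 1 to 20 rows; each row shifts and turns the commanded pose from where the row before left it, along the tool's axes as they then stand; what a row does not reach is not made up. A row lasts 1/10 s, in which the tool goes at most 50 mm and 8.59 degrees, less where a joint would pass 70% of its speed; a pose out of reach is approached as far as the arm can. A call is refused whole if a number of a shift passes 5 or a number of a turn 8.59, either way. A call with a gripper value outside its range is refused whole. The fingers move at their own pace and stop on an object; the grip force is fixed at half the most. Time passes only in rows, so rows that do not move let the fingers close. It gives the time, the measured TCP pose, the force and the opening at its end, in the units of the state.
- robot.get_obs(): the state, without advancing time (a new reading comes with each control period).
- robot.snapshot(name): name is "side" or "top"; returns a dict with "image" (420x560x3 uint8, red, green, blue), "camera_matrix" (3x3 intrinsics, pixels), "distortion" ([k1, k2, p1, p2, k3] as OpenCV has them; the pictures are not rectified), "pose" (4x4, takes a point from camera to world coordinates). Camera axes: x right, y up, looking along -z (the intrinsics and any distortion apply to the point x, -y, -z); pixel columns grow to the right and rows downward; lengths in m; the calibration is good to about 2 mm. A picture is of the moment at which its call begins. There is no depth.
- robot.close_job(): hands the job in, once; it reports no verdict.
The state is a dict: "time": time; "joint_positions": joint angles; "qvel": joint speeds; "joint_torque": joint torques, N m; "tool_pos": TCP position; "ee_rot": TCP orientation; "wrist_force": force on the tool from outside, world axes, zero at the start; "wrist_torque": the same for the moment, N m; "width": finger opening in m.
Only numpy, scipy, OpenCV 4.12 (cv2) and the standard library are available. Lean on these libraries where they do the work, as an engineer would, in place of code of your own. Each camera call takes 0.05 s, during which the arm holds its last target. There are 200 camera calls.

### The job

Set up the cuvette viewer for lighting: pull the sample tray out to its stop, so that the cuvettes stand upright in front of the housing, and only then swing the lamp lid up by its knob until its white pointer stands at the red clip on the quadrant, where the lamp shines on them. The stay's brass nut is loose and the lid drops if you let go, so finish while still gripping and holding it at the clip, for me to tighten the nut; leave the clip and the other things on the desk as they are.

Things in the scene. Friction and masses are not known exactly. Their poses are not given: they have to be found in the camera images.
- viewer: the cuvette viewer's housing, a cream box 160 mm deep (x), 140 mm wide (y), 104 mm high to the lid's underside, fixed on the desk; origin at the centre of its underside; its front (tray and handle) faces its own -x, its top z. On its right side (-y, at y = -80 mm) stands a slotted steel quadrant, centred on the lid's hinge, 79 mm in outer radius
- tray (a joint): how far the sample tray is pulled out, m: 0 shut, 0.07 at its stop; it slides along the housing's -x with about 1 to 2 N of friction and stays where it is left; at the start it is shut or up to 15 mm open
- tray_handle (a point): middle of the gripping part of the tray's black round pull, which sticks out level from the upper half of the tray's aluminium front plate (105 mm wide, its top 101 mm above the desk): gripping part 20 mm in diameter and 25 mm long along the housing's x, on a 12 mm thick stem 24 mm long; this point lies 80 mm above the desk, 40 mm in front of the front plate. The lid's top is 36 mm higher than this point and ends 36 mm behind it; the lid's knob begins 67 mm behind it
- lamp_lid (a joint): opening angle of the lamp lid, rad: 0 shut (flat), at most 1.2; the lid (158 x 144 x 12 mm, about 0.3 to 0.55 kg) swings up about the hinge along the housing's y at its rear top edge and falls shut by itself when let go
- lid_knob (a point): middle of the gripping part of the black round knob that stands on the lid near its front: 26 mm in diameter, gripping part 26 mm high, 25 mm above the lid's top surface; with the lid shut it lies 112 mm in front of the hinge line and 37 mm above it. It is fixed to the lid and tilts back (to the housing's +x) with it
- lid_hinge (a point): middle of the lid's hinge line, 72 mm behind the housing's centre (+x) and 104 mm above the desk; the hinge line runs along the housing's y
- index_clip (a joint): angle at which the red clip sits on the quadrant, measured like the lid's: the lid's pointer stands at the clip when joint lamp_lid has this same value (0.55 to 0.9 rad)
- lid_pointer (a point): tip of the white pointer on the lid's right side, next to the brass nut, 81 mm from the hinge line
- clip_mark (a point): inner end of the white line on the red clip (13 x 8 x 7 mm), 81 mm from the hinge line; the pointer's tip meets it
- amber_vial: amber vial with a white cap, 22 mm in diameter, 55 mm high, standing on the desk; origin under its centre; leave alone
- blue_vial: white vial with a blue cap, 16 mm in diameter, 41 mm high; origin under its centre; leave alone
- white_vial: white vial with a white cap, 16 mm in diameter, 41 mm high; origin under its centre; leave alone
- beaker_a: clear beaker, 57 mm in diameter, 66 mm high; origin under its centre; leave alone
- dish: clear petri dish, 55 mm in diameter, 14 mm high; origin under its centre; leave alone
- bottle: small white bottle, 28 mm in diameter, 44 mm high; origin under its centre; leave alone
- cassette_a: white pump cassette, a flat bow 184 x 55 x 10 mm lying on the desk; leave alone
- rack: black cuvette block, 34 x 80 x 27 mm, standing loose in the sample tray (tray floor 40 mm above the desk), carried by it; origin under its centre, z up
- cuvette0: right-hand clear plastic cuvette, 12 x 12 x 45 mm, standing loose in a well of the block; origin under its centre, z up; must stay standing
- cuvette1: middle clear plastic cuvette, 12 x 12 x 45 mm, standing loose in a well of the block; origin under its centre, z up; must stay standing
- cuvette2: left-hand clear plastic cuvette, 12 x 12 x 45 mm, standing loose in a well of the block; origin under its centre, z up; must stay standing

How it is judged:
By the outcome, as a careful person would: the job done as asked, in the order asked, and still so for the second after the job is handed in, while the arm keeps its last pose, push and grip.
It also fails if it takes over 43 s, if anything falls off the work surface, if the arm or the gripper's body presses on something with over 40 N, if the wrist force passes 120 N, or if a joint passes its speed limit or range.

## Working session

There is one attempt and no reset: what is moved stays moved. The work goes in short steps, Python scripts to look and compute and a tool call to move; the robot and the scene stay as the last step left them, time stands still between calls to the robot, and variables do not carry over. Pictures are saved under pics/ and viewed, about 8 in all and at most 12, crops included, and the job is handed in when it is done.

Besides the shell and the picture viewer there is one more tool, called as name([rows], argument=value, ...), one row to a line, values as JSON. carry_out: Moves the arm, as the interface text tells. Its arguments: {"type":"object","properties":{"targets":{"type":"array","items":{"type":"array","items":{"type":"number"}}}},"required":["targets"]}

```bash
mkdir -p pics; ls
python3 - <<'E'
from bench import robot
import cv2,numpy as np,pickle
print(robot.get_obs())
d={}
for n in("side","top"):
    s=robot.snapshot(n); d[n]=s
    cv2.imwrite(f"pics/{n}0.png",s["image"][:,:,::-1]); print(n,s["camera_matrix"],s["distortion"],s["pose"])
pickle.dump(d,open("s0.pkl","wb"))
E
```

```text
pics
{'time': 0.0, 'joint_positions': array([ 1.07890588e+00,  8.79647825e-02,  1.37226504e+00,  3.80336864e-06,
        1.68357294e+00, -1.03095094e-01]), 'qvel': array([ 2.05440032e-03,  1.09983077e-03,  5.68378518e-05, -7.57963201e-04,
       -2.47928856e-05,  7.20900022e-04]), 'joint_torque': array([ 1.17098803e-04, -3.40183282e+01, -3.02428794e+01,  7.17988866e-02,
        3.31077143e-02, -1.78168771e-04]), 'tool_pos': array([0.20823147, 0.50846651, 0.20429335]), 'ee_rot': array([-1.67560181,  1.56858622, -2.06439674]), 'wrist_force': array([ 0.04301055, -0.08827866, -0.13656075]), 'wrist_torque': array([ 0.06561901, -0.03210368, -0.05188644]), 'width': 0.09392298267809836}
side [[404.2814504    0.         280.59365709]
 [  0.         404.2814504  210.57105393]
 [  0.           0.           1.        ]] [-0.11715158  0.          0.          0.          0.        ] [[ 0.96171811  0.15256685 -0.22764368  0.40026426]
 [-0.27383526  0.50285986 -0.81984524 -0.75263748]
 [-0.01060834  0.85079687  0.52538761  0.5747835 ]
 [ 0.          0.          0.          1.        ]]
top [[458.31802425   0.         286.39465477]
 [  0.         458.31802425 199.99185609]
 [  0.           0.           1.        ]] [-0.03508145  0.          0.          0.          0.        ] [[ 2.70097793e-04  9.88172884e-01 -1.53343663e-01  4.26263218e-01]
 [-9.99882553e-01  2.61661882e-03  1.51007590e-02 -3.28950160e-02]
 [ 1.53234025e-02  1.53321575e-01  9.88057533e-01  1.13737450e+00]
 [ 0.00000000e+00  0.00000000e+00  0.00000000e+00  1.00000000e+00]]
```

View pics/side0.png

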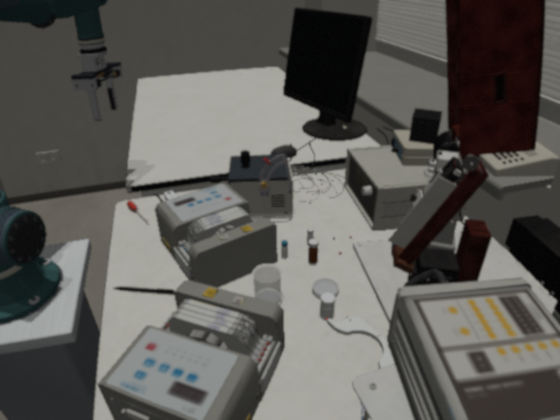

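View pics/top0.png

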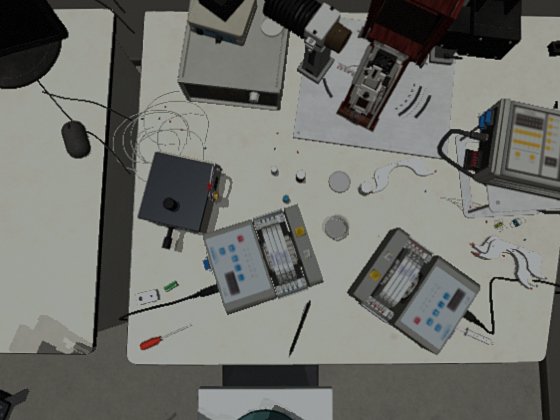

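The top view shows the viewer as the dark-lidded box near (180,192), with its knob at (170,204), the tray pull at (167,240) and the quadrant and red clip at about (212,188). In the side view the viewer is at (262,185). I'll crop in on both.

```bash
python3 - <<'E'
import cv2,numpy as np,pickle
d=pickle.load(open("s0.pkl","rb"))
a=d["side"]["image"][135:235,215:305,::-1]; b=d["top"]["image"][145:255,130:230,::-1]
a=cv2.resize(a,(396,440),interpolation=cv2.INTER_CUBIC); b=cv2.resize(b,(400,440),interpolation=cv2.INTER_CUBIC)
im=np.hstack([a,b]); im=(255*(im/255.)**.6).astype(np.uint8)
cv2.imwrite("pics/c0.png",im)
E
cat > h.py <<'E'
import numpy as np,cv2
def ray(s,px):
    u=cv2.undistortPoints(np.array([[px]],float),s["camera_matrix"],s["distortion"])[0,0]
    T=s["pose"]; return T[:3,3],T[:3,:3]@np.array([u[0],-u[1],-1.])
def plane(s,px,z):
    o,v=ray(s,px); return o+v*(z-o[2])/v[2]
def tri(s1,p1,s2,p2):
    o,v=ray(s1,p1);q,w=ray(s2,p2); v=v/np.linalg.norm(v);w=w/np.linalg.norm(w)
    t=np.linalg.lstsq(np.c_[v,-w],q-o,rcond=None)[0]
    a,b=o+v*t[0],q+w*t[1]; return (a+b)/2,np.linalg.norm(a-b)
def proj(s,P):
    T=s["pose"]; c=T[:3,:3].T@(np.asarray(P)-T[:3,3]); c=c*[1,-1,-1]
    return cv2.projectPoints(c[None],np.zeros(3),np.zeros(3),s["camera_matrix"],s["distortion"])[0][0,0]
E
```

```text
(no output)
```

View pics/c0.png

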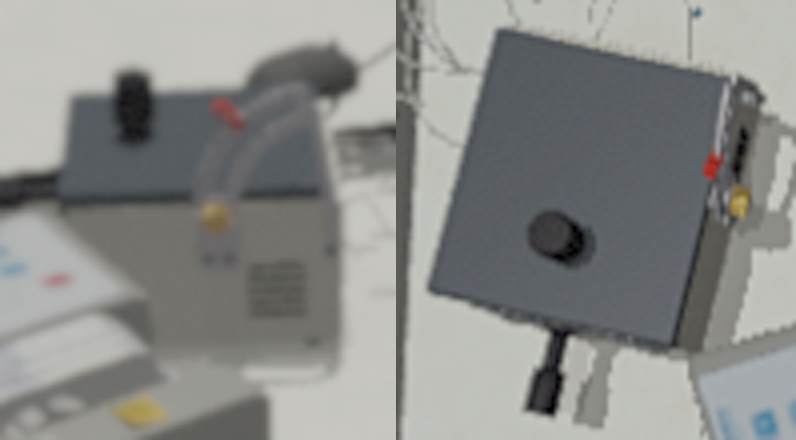

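The crop shows the shut lid's corners at full-image (156,152), (213,164), (200,231) and (138,218) in the top view, the knob top at (169,203), the tray pull at (168,240) and the red clip at (209,186). Now I'll measure with masks.

```bash
cat > m.py <<'E'
import pickle
from h import *
d=pickle.load(open("s0.pkl","rb")); t,s=d["top"],d["side"]
im=t["image"].astype(int); print("lid col",im[180,180],"knob",im[203,169],"handle",im[240,166])
m=np.zeros((420,560),np.uint8); c=im[180,180]
m[140:240,130:222]=(np.abs(im-c).sum(2)<45)[140:240,130:222]
m=cv2.morphologyEx(m,cv2.MORPH_OPEN,np.ones((3,3)))
cs=max(cv2.findContours(m,cv2.RETR_EXTERNAL,cv2.CHAIN_APPROX_NONE)[0],key=cv2.contourArea)[:,0]
W=np.array([plane(t,p,0.116)[:2] for p in cs]).astype(np.float32)
r=cv2.minAreaRect(W*1000); print(r, cv2.boxPoints(r))
for n,S,box in(("top",t,(200,175,222,200)),("side",s,(255,150,280,175))):
    I=S["image"].astype(int); red=(I[...,0]-np.maximum(I[...,1],I[...,2])>40)
    x0,y0,x1,y1=box; yy,xx=np.nonzero(red[y0:y1,x0:x1]); print(n,xx.mean()+x0,yy.mean()+y0,len(xx))
E
python3 m.py
```

```text
lid col [45 50 52] knob [25 24 25] handle [20 21 22]
((602.61767578125, 200.34393310546875), (141.42515563964844, 160.968505859375), 77.65442657470703) [[508.8757   148.47466 ]
 [666.1219   114.058395]
 [696.3596   252.21321 ]
 [539.11346  286.62946 ]]
top 208.70833333333334 185.875 24
side 265.8333333333333 159.33333333333334 12
```

```bash
cat >> h.py <<'E'
from scipy.spatial.transform import Rotation as Ro
YAW=-0.2155; X=np.array([np.cos(YAW),np.sin(YAW),0]); Y=np.array([-X[1],X[0],0]); O=np.array([.6026,.2003,0])+.005*X
V=np.c_[X,Y,[0,0,1]]
def tov(p): return V.T@(np.asarray(p)-O)
def tow(p): return O+V@np.asarray(p)
def vplane(s,px,y):
    o,v=ray(s,px); o=V.T@(o-O); v=V.T@v; return o+v*(y-o[1])/v[1]
def tool(): 
    from bench import robot
    o=robot.get_obs(); return o,Ro.from_euler("xyz",o["ee_rot"]).as_matrix()
def need(tcp,R,o):  # cm shift in tool axes to put TCP at world point
    return (R.T@(np.asarray(tcp)-o["tool_pos"])*100).round(2)
E
python3 - <<'E'
import pickle
from h import *
d=pickle.load(open("s0.pkl","rb")); t,s=d["top"],d["side"]
# handle mask
I=t["image"].astype(int); m=np.zeros((420,560),np.uint8); m[227:252,158:178]=(I.sum(2)<110)[227:252,158:178]
yy,xx=np.nonzero(m); P=np.array([tov(plane(t,(x,y),.085)) for x,y in zip(xx,yy)])*1000
for a in range(-145,-80,5):
    q=P[(P[:,0]>=a)&(P[:,0]<a+5)]
    if len(q): print(a,len(q),q[:,1].min().round(1),q[:,1].max().round(1))
print("knob top",tov(plane(t,(169,203.5),.154))*1000)
for n,S,p in(("top",t,(208.7,185.9)),("side",s,(265.8,159.3))):
    v=vplane(S,p,-.08); print("clip",n,v,np.arctan2(v[2]-.104,.072-v[0]),np.hypot(v[2]-.104,.072-v[0]))
a=tri(t,(208.7,185.9),s,(265.8,159.3)); v=tov(a[0]);print("tri",v,a[1],np.arctan2(v[2]-.104,.072-v[0]))
nt=((739-396)/4+130,202/4+145); ns=(215/4.4+215,216/4.4+135)
a=tri(t,nt,s,ns); v=tov(a[0]);print("nut",v,a[1],np.arctan2(v[2]-.104,.072-v[0]))
a=tri(t,(169,203.5),s,(132/4.4+215,72/4.4+135));print("knob",tov(a[0]),a[1])
print("instr corner",tri(t,(205,237),s,(158,197)))
o,R=tool(); print(R.round(3)); print("handle yaw tool y . viewer",R[:,1]@X,R[:,1]@Y)
E
```

```text
-135 4 -6.0 3.5
-130 15 -7.7 6.9
-125 16 -8.2 7.4
-120 16 -7.6 7.5
-115 15 -8.2 6.4
-110 11 -7.6 4.8
-105 7 -3.6 2.0
-100 8 -4.1 3.2
-95 8 -3.6 3.7
-90 8 -4.1 3.2
-85 12 -11.9 6.1
knob top [-37.62327249  -0.99062336 154.        ]
clip top [ 0.01526433 -0.08        0.17659121] 0.9073898599755309 0.09213262637477589
clip side [ 0.01644649 -0.08        0.16890653] 0.8628868759804348 0.08543448133852229
tri [ 0.01649404 -0.07837633  0.16817315] 4.002017805484455e-05 0.8576922063829354
nut [ 0.0086696  -0.08713375  0.10513783] 0.0018420365139040233 0.01796467623637643
knob [-0.03668659 -0.00189338  0.15791555] 0.002587743548255197
instr corner (array([0.42109504, 0.12168947, 0.11871045]), np.float64(0.16006803273337059))
[[-0.001  0.379  0.925]
 [-0.002  0.925 -0.379]
 [-1.    -0.002 -0.   ]]
handle yaw tool y . viewer 0.17240636183136437 0.9850240509877232
```

Run:
```python
import pickle
from h import *
d=pickle.load(open("s0.pkl","rb")); t,s=d["top"],d["side"]
for a,b in (((205,236),(230,185)),((222,312),(159,205)),((205,236),(225,184))):
    p,e=tri(t,a,s,b); print(p.round(3),tov(p).round(3),e.round(4))
o,R=tool()
print("above handle hi",tow([-.122,-.0005,.20]),tow([-.122,-.0005,.061]))
# target R after turn
R2=R@Ro.from_rotvec([np.radians(-9.93),0,0]).as_matrix(); print(R2[:,1]@Y)
for z in(.2,.061): print(need(tow([-.122,-.0005,z]),R2,o))
```

```text
[0.511 0.134 0.104] [-0.081 -0.085  0.104] 0.0129
[0.339 0.093 0.101] [-0.239 -0.161  0.101] 0.0054
[0.504 0.134 0.109] [-0.087 -0.086  0.109] 0.0011
above handle hi [0.48819934 0.22483036 0.2       ] [0.48819934 0.22483036 0.061     ]
0.9999982816303309
[  0.47 -21.73  33.41]
[ 14.37 -21.7   33.42]
```

carry_out([
  [0.45, 0, 0, 0, -5],
  [0.45, 0, 0, 0, -4.93],
  [0.45, 0, -1.45, 2.23, 0],
  [0.45, 0, -1.45, 2.23, 0],
  [0.45, 0, -1.45, 2.23, 0],
  [0.45, 0, -1.45, 2.23, 0],
  [0.45, 0, -1.45, 2.23, 0],
  [0.45, 0, -1.45, 2.23, 0],
  [0.45, 0, -1.45, 2.23, 0],
  [0.45, 0, -1.45, 2.23, 0],
  [0.45, 0, -1.45, 2.23, 0],
  [0.45, 0, -1.45, 2.23, 0],
  [0.45, 0, -1.45, 2.23, 0],
  [0.45, 0, -1.45, 2.23, 0],
  [0.45, 0, -1.45, 2.23, 0],
  [0.45, 0, -1.45, 2.23, 0],
  [0.45, 0, -1.43, 2.2, 0],
  [0.45, 0, 0, 0, 0],
  [0.45, 0, 0, 0, 0],
])

```text
time: 2.0
tool_pos: [0.4882, 0.2251, 0.2048]
ee_rot: [-3.032, 1.569, 3.035]
wrist_force: [-0.8, 0.7, 1.1]
width: 0.052
```

Run:
```python
from h import *
o,R=tool(); print(o["time"],o["width"],tov(o["tool_pos"]).round(4),R[:,0].round(3),R[:,1]@X,R[:,1]@Y,o["wrist_force"])
for z in(.12,.061): print(need(tow([-.122,-.0005,z]),R,o))
```

```text
2.0 0.052031042713694985 [-0.1221 -0.0003  0.2048] [-0.002  0.    -1.   ] 0.001044082801954338 0.9999994373291402 [-0.78210217  0.71930628  1.06309047]
[ 8.48 -0.02  0.02]
[14.38 -0.02  0.03]
```

carry_out([
  [0.45, 2, 0, 0, 0],
  [0.45, 2, 0, 0, 0],
  [0.45, 2, 0, 0, 0],
  [0.45, 2, 0, 0, 0],
  [0.45, 1.5, 0, 0, 0],
  [0.45, 1.5, 0, 0, 0],
  [0.45, 1, 0, 0, 0],
  [0.45, 1, 0, 0, 0],
  [0.45, 0.9, 0, 0, 0],
  [0.45, 0.5, 0, 0, 0],
  [0.45, 0, 0, 0, 0],
  [0.45, 0, 0, 0, 0],
])

```text
time: 3.2
tool_pos: [0.4888, 0.2253, 0.0619]
ee_rot: [0.717, 1.57, 0.501]
wrist_force: [0.0, 0.1, -0.2]
width: 0.0518
```

Run:
```python
from h import *
from bench import robot
o,R=tool(); print(o["time"],o["width"],tov(o["tool_pos"]).round(4),o["wrist_force"])
a=robot.snapshot("side")["image"][130:230,195:305,::-1]; b=robot.snapshot("top")["image"][150:260,130:230,::-1]
a=cv2.resize(a,(400,400),interpolation=cv2.INTER_CUBIC); b=cv2.resize(b,(400,400),interpolation=cv2.INTER_CUBIC)
im=np.hstack([a,b]); im=(255*(im/255.)**.6).astype(np.uint8)
cv2.imwrite("pics/c1.png",im)
```

```text
3.2 0.05178173586209423 [-1.215e-01  1.000e-04  6.190e-02] [ 0.01233418  0.08204867 -0.19875799]
```

View pics/c1.png

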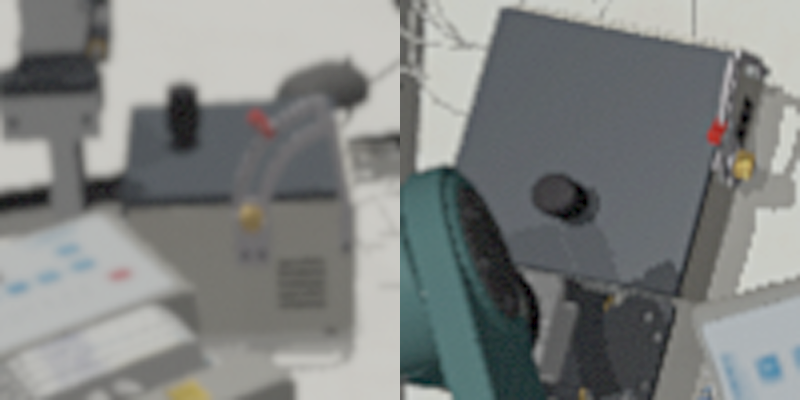

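The gripper is down over the pull, clear of the knob in both crops, and reads no contact force. Next I'll close it and begin the pull.

carry_out([
  [1, 0, 0, 0, 0],
  [1, 0, 0, 0, 0],
  [1, 0, 0, 0, 0],
  [1, 0, 0, 0, 0],
  [1, 0, 0, 0, 0],
  [1, 0, 0, 0, 0],
  [1, 0, 0, -0.2, 0],
  [1, 0, 0, -0.3, 0],
  [1, 0, 0, -0.4, 0],
  [1, 0, 0, -0.4, 0],
  [1, 0, 0, -0.4, 0],
  [1, 0, 0, -0.4, 0],
  [1, 0, 0, -0.4, 0],
  [1, 0, 0, -0.4, 0],
  [1, 0, 0, -0.4, 0],
  [1, 0, 0, 0, 0],
])

```text
time: 4.9
tool_pos: [0.4554, 0.2332, 0.0616]
ee_rot: [2.063, 1.569, 1.848]
wrist_force: [0.8, 4.6, -0.7]
width: 0.0188
```

Run:
```python
from h import *
o,R=tool(); print(o["time"],o["width"],tov(o["tool_pos"]).round(4),V.T@o["wrist_force"])
```

```text
4.9 0.01882866127343182 [-0.1558  0.0007  0.0616] [-0.2374619   4.6680111  -0.70083671]
```

carry_out([
  [1, 0, 0.05, -0.4, 0],
  [1, 0, 0.05, -0.4, 0],
  [1, 0, 0, -0.4, 0],
  [1, 0, 0, -0.4, 0],
  [1, 0, 0, -0.4, 0],
  [1, 0, 0, -0.4, 0],
  [1, 0, 0, -0.3, 0],
  [1, 0, 0, -0.2, 0],
  [1, 0, 0, -0.2, 0],
  [1, 0, 0, 0, 0],
])

```text
time: 5.9
tool_pos: [0.4257, 0.2397, 0.0615]
ee_rot: [-2.395, 1.57, -2.611]
wrist_force: [-1.2, 0.4, 1.8]
width: 0.019
```

Run:
```python
from h import *
o,R=tool(); print(o["time"],o["width"],tov(o["tool_pos"]).round(4),V.T@o["wrist_force"])
```

```text
5.9 0.01898117303451749 [-0.1862  0.0007  0.0615] [-1.23990847  0.13345614  1.77241167]
```

Force is still only friction, so I'll go on in 1 mm steps until the stop shows.

carry_out([
  [1, 0, 0, -0.1, 0],
  [1, 0, 0, -0.1, 0],
  [1, 0, 0, -0.1, 0],
  [1, 0, 0, -0.1, 0],
  [1, 0, 0, -0.1, 0],
  [1, 0, 0, 0, 0],
  [1, 0, 0, 0, 0],
])

```text
time: 6.6
tool_pos: [0.4249, 0.2399, 0.0616]
ee_rot: [0.014, 1.563, -0.203]
wrist_force: [10.3, -2.0, -5.9]
width: 0.0189
```

Run:
```python
from h import *
o,R=tool(); print(o["time"],o["width"],tov(o["tool_pos"]).round(4),V.T@o["wrist_force"])
```

```text
6.6 0.01894452124055063 [-0.187   0.0007  0.0616] [10.47582469  0.26198603 -5.94388062]
```

The stop shows clearly: 10 N at viewer x = -187 mm. That means my housing origin is about 3 mm too far forward, which agrees with the knob measurement too. I'll relax the pull, release and rise.

carry_out([
  [1, 0, 0, 0.2, 0],
  [1, 0, 0, 0, 0],
  [0.45, 0, 0, 0, 0],
  [0.45, 0, 0, 0, 0],
  [0.45, 0, 0, 0, 0],
  [0.45, 0, 0, 0, 0],
  [0.45, -1, 0, 0, 0],
  [0.45, -2, 0, 0, 0],
  [0.45, -2, 0, 0, 0],
  [0.45, -2, 0, 0, 0],
  [0.45, -2, 0, 0, 0],
  [0.45, -2, 0, 0, 0],
  [0.45, -2, 0, 0, 0],
  [0.45, -1.5, 0, 0, 0],
  [0.45, 0, 0, 0, 0],
])

```text
time: 8.1
tool_pos: [0.4245, 0.2411, 0.2097]
ee_rot: [0.64, 1.565, 0.425]
wrist_force: [-0.2, 0.1, 0.6]
width: 0.052
```

```bash
sed -i 's/+.005\*X/+.008*X/' h.py
python3 - <<'E'
from h import *
from bench import robot
import pickle
o,R=tool(); print(o["time"],o["width"],tov(o["tool_pos"]).round(4),o["wrist_force"],R[:,1]@X)
d={n:robot.snapshot(n) for n in("side","top")}; pickle.dump(d,open("s1.pkl","wb"))
a=d["side"]["image"][130:230,195:305,::-1]; b=d["top"]["image"][170:280,130:230,::-1]
a=cv2.resize(a,(400,400),interpolation=cv2.INTER_CUBIC); b=cv2.resize(b,(400,440),interpolation=cv2.INTER_CUBIC)[:400]
im=np.hstack([a,b]); im=(255*(im/255.)**.6).astype(np.uint8)
cv2.imwrite("pics/c2.png",im)
print(need(tow([-.040,-.001,.21]),R,o),need(tow([-.040,-.001,.122]),R,o))
print(tov(plane(d["top"],(169,203.5),.156)))
E
```

```text
8.1 0.05201782069665623 [-0.1907  0.0018  0.2097] [-0.1714599   0.06567603  0.60157664] -8.3074801798394e-05
[ 0.04 -0.28 15.07] [ 8.84 -0.31 15.03]
[-0.04080585 -0.0015286   0.156     ]
```

View pics/c2.png

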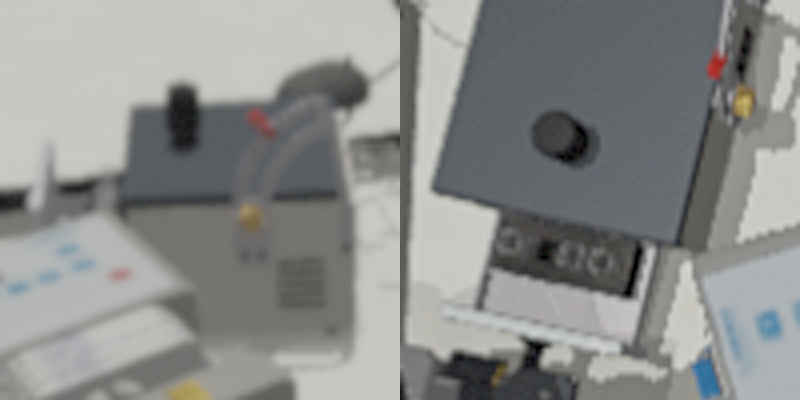

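The tray is out, with the block and three cuvettes standing upright in it (top-view crop, around (560,255)). The knob and lid have not moved. Next I'll go over the knob, descend and grip.

carry_out([
  [0.45, 0, 0, 1.5, 0],
  [0.45, 0, 0, 2, 0],
  [0.45, 0, 0, 2, 0],
  [0.45, 0, 0, 2, 0],
  [0.45, 0, -0.1, 2, 0],
  [0.45, 0, -0.1, 2, 0],
  [0.45, 0, 0, 2, 0],
  [0.45, 0, 0, 1.5, 0],
  [0.45, 0, 0, 0, 0],
  [0.45, 0, 0, 0, 0],
  [0.45, 2, 0, 0, 0],
  [0.45, 2, 0, 0, 0],
  [0.45, 1.5, 0, 0, 0],
  [0.45, 1, 0, 0, 0],
  [0.45, 1, 0, 0, 0],
  [0.45, 0.7, 0, 0, 0],
  [0.45, 0.5, 0, 0, 0],
  [0.45, 0, 0, 0, 0],
  [0.45, 0, 0, 0, 0],
])

```text
time: 10.1
tool_pos: [0.5697, 0.2066, 0.12]
ee_rot: [0.585, 1.57, 0.37]
wrist_force: [0.2, -0.0, -0.7]
width: 0.0517
```

Run:
```python
from h import *
o,R=tool(); print(o["time"],o["width"],tov(o["tool_pos"]).round(4),o["wrist_force"],R[:,0].round(3),R[:,1]@X, need(tow([-.040,0,.122]),R,o))
```

```text
10.1 0.05167861282465483 [-0.0415 -0.0009  0.12  ] [ 0.24668518 -0.00766488 -0.68417958] [ 0.001  0.    -1.   ] 1.5795820271752303e-05 [-0.2   0.09  0.15]
```

carry_out([
  [0.45, -0.2, 0.05, 0.15, 0],
  [0.45, 0, 0, 0, 0],
  [1, 0, 0, 0, 0],
  [1, 0, 0, 0, 0],
  [1, 0, 0, 0, 0],
  [1, 0, 0, 0, 0],
  [1, 0, 0, 0, 0],
  [1, 0, 0, 0, 0],
  [1, 0, 0, 0, 0],
])

```text
time: 11.0
tool_pos: [0.5712, 0.208, 0.1215]
ee_rot: [1.424, 1.568, 1.209]
wrist_force: [1.4, 5.6, -1.4]
width: 0.0253
```

Run:
```python
from h import *
o,R=tool(); print(o["time"],o["width"],tov(o["tool_pos"]).round(4),V.T@o["wrist_force"])
th=np.arange(0,.86,.05); r=np.hypot(.112,.037); a=np.arctan2(.037,.112)+th
print(np.c_[th[1:],-np.diff(r*np.sin(a))*100,np.diff(-r*np.cos(a))*100].round(2).tolist())
```

```text
11.0 0.025335004188167743 [-0.0403  0.0008  0.1215] [ 0.21084864  5.78731026 -1.40327349]
[[0.05, -0.56, 0.2], [0.1, -0.54, 0.23], [0.15, -0.53, 0.25], [0.2, -0.52, 0.28], [0.25, -0.5, 0.31], [0.3, -0.49, 0.33], [0.35, -0.47, 0.35], [0.4, -0.45, 0.38], [0.45, -0.43, 0.4], [0.5, -0.41, 0.42], [0.55, -0.39, 0.44], [0.6, -0.37, 0.46], [0.65, -0.35, 0.48], [0.7, -0.32, 0.49], [0.75, -0.3, 0.51], [0.8, -0.27, 0.52], [0.85, -0.24, 0.54]]
```

The grip is good (width 25.3 mm). I'll lift along the arc to about 0.3 rad.

carry_out([
  [1, -0.28, 0.1, 0.1, 0],
  [1, -0.28, 0, 0.1, 0],
  [1, -0.27, 0, 0.11, 0],
  [1, -0.27, 0, 0.12, 0],
  [1, -0.27, 0, 0.12, 0],
  [1, -0.26, 0, 0.13, 0],
  [1, -0.26, 0, 0.14, 0],
  [1, -0.26, 0, 0.14, 0],
  [1, -0.25, 0, 0.15, 0],
  [1, -0.25, 0, 0.16, 0],
  [1, -0.25, 0, 0.16, 0],
  [1, -0.24, 0, 0.17, 0],
  [1, 0, 0, 0, 0],
])

```text
time: 12.3
tool_pos: [0.5863, 0.2047, 0.1522]
ee_rot: [2.936, 1.569, 2.721]
wrist_force: [1.6, 4.7, -5.0]
width: 0.025
```

```bash
cat >> h.py <<'E'
def stat():
    o,R=tool(); p=tov(o["tool_pos"]); g=p+[0,0,.019]
    print(o["time"],o["width"],p.round(4),"F",(V.T@o["wrist_force"]).round(1),"th",np.arctan2(g[2]-.104,.072-g[0])-.319,"r",np.hypot(g[2]-.104,.072-g[0]))
E
python3 -c "
from h import *
stat()"
```

```text
12.3 0.025031337701408224 [-0.0248  0.0008  0.1522] F [ 0.5  4.9 -5. ] th 0.28778566558402147 r 0.1178914196393583
```

carry_out([
  [1, -0.24, 0.1, 0.17, 0],
  [1, -0.23, 0, 0.18, 0],
  [1, -0.23, 0, 0.19, 0],
  [1, -0.22, 0, 0.19, 0],
  [1, -0.22, 0, 0.2, 0],
  [1, -0.21, 0, 0.2, 0],
  [1, -0.21, 0, 0.21, 0],
  [1, -0.2, 0, 0.21, 0],
  [1, -0.2, 0, 0.22, 0],
  [1, -0.19, 0, 0.22, 0],
  [1, -0.19, 0, 0.23, 0],
  [1, -0.18, 0, 0.23, 0],
  [1, -0.18, 0, 0.24, 0],
  [1, -0.17, 0, 0.24, 0],
  [1, 0, 0, 0, 0],
  [1, 0, 0, 0, 0],
])

```text
time: 13.9
tool_pos: [0.6158, 0.1984, 0.1818]
ee_rot: [-0.952, 1.57, -1.168]
wrist_force: [-2.8, -4.3, -3.3]
width: 0.0259
```

Run:
```python
from h import *
from bench import robot
import pickle
stat()
d={n:robot.snapshot(n) for n in("side","top")}; pickle.dump(d,open("s2.pkl","wb"))
a=d["side"]["image"][130:200,235:305,::-1]; b=d["top"]["image"][150:220,160:230,::-1]
a=cv2.resize(a,(400,400),interpolation=cv2.INTER_CUBIC); b=cv2.resize(b,(400,400),interpolation=cv2.INTER_CUBIC)
im=np.hstack([a,b]); im=(255*(im/255.)**.6).astype(np.uint8)
cv2.imwrite("pics/c3.png",im)
```

```text
13.9 0.025908817793014932 [0.0053 0.0009 0.1818] F [-1.8 -4.8 -3.3] th 0.6484985869431554 r 0.11755241490081236
```

View pics/c3.png

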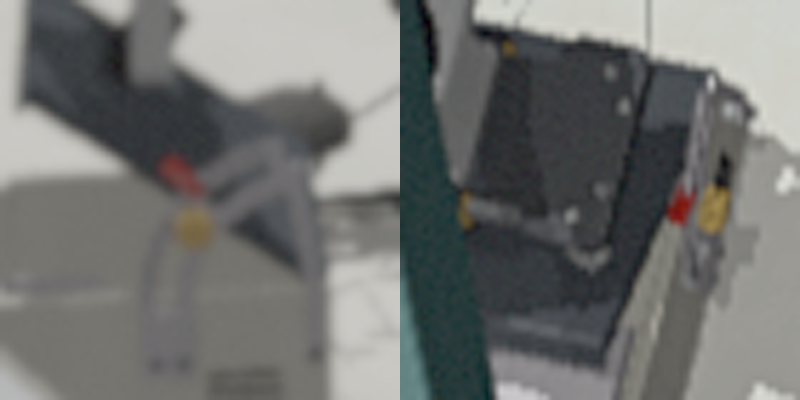

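The side view shows the brass nut (crop (195,228)) not yet at the red clip, whose inner end is at (195,190). I'll measure both as angles about the hinge, calibrated by the nut at the known lid angles.

```bash
cat > ang.py <<'E'
import pickle,sys
from h import *
def cen(S,mask,box):
    x0,y0,x1,y1=box; w=mask[y0:y1,x0:x1].astype(float); w[w<0]=0
    yy,xx=np.mgrid[y0:y1,x0:x1]; return np.array([(w*xx).sum(),(w*yy).sum()])/w.sum(),int((w>0).sum())
def meas(f):
    d=pickle.load(open(f,"rb")); r={}
    for n,box in(("side",(240,145,285,195)),("top",(200,165,225,205))):
        S=d[n]; I=cv2.GaussianBlur(S["image"],(3,3),.5).astype(int); A,B,C=I[...,0],I[...,1],I[...,2]
        r[n]=cen(S,np.where((A-B>25)&(A-C>25)&(abs(B-C)<25)&(A-B>1.2*(B-C)),A-np.maximum(B,C),0),box),\
             cen(S,np.where((B-C>25)&(A-B<0.9*(B-C)),B-C,0),box)
    for i,nm in((0,"clip"),(1,"nut")):
        p,e=tri(d["side"],r["side"][i][0],d["top"],r["top"][i][0]); v=tov(p)
        print(f,nm,r["side"][i],r["top"][i],v.round(4),"gap",round(e,4),"ang",np.arctan2(v[2]-.104,.072-v[0]).round(3),"r",np.hypot(v[2]-.104,.072-v[0]).round(4))
        for y in((-.08,-.084) if i==0 else (-.088,)):
            w=vplane(d["side"],r["side"][i][0],y); print("   side on y",y,np.arctan2(w[2]-.104,.072-w[0]).round(3),np.hypot(w[2]-.104,.072-w[0]).round(4))
if __name__=="__main__":
    for f in sys.argv[1:]: meas(f)
E
python3 ang.py s0.pkl s1.pkl s2.pkl
```

```text
s0.pkl clip (array([265.93205945, 159.7133758 ]), 24) (array([208.63740857, 185.96603971]), 29) [ 0.0137 -0.078   0.1669] gap 0.0002 ang 0.823 r 0.0858
   side on y -0.08 0.831 0.0864
   side on y -0.084 0.844 0.0878
s0.pkl nut (array([263.3425, 183.3025]), 13) (array([215.47401086, 195.26144298]), 28) [ 0.0051 -0.0868  0.1074] gap 0.0005 ang 0.05 r 0.067
   side on y -0.088 0.06 0.0668
s1.pkl clip (array([265.9118541 , 159.75278622]), 25) (array([208.63414634, 185.96390244]), 29) [ 0.0136 -0.078   0.1668] gap 0.0002 ang 0.822 r 0.0857
   side on y -0.08 0.829 0.0864
   side on y -0.084 0.843 0.0878
s1.pkl nut (array([263.2965368 , 183.21861472]), 15) (array([215.43876837, 195.33379986]), 30) [ 0.005  -0.0868  0.1076] gap 0.0006 ang 0.053 r 0.0671
   side on y -0.088 0.064 0.0669
s2.pkl clip (array([266.28086839, 160.23880597]), 22) (array([208.7385855, 185.9740376]), 23) [ 0.0142 -0.0779  0.1654] gap 0.0008 ang 0.815 r 0.0843
   side on y -0.08 0.826 0.0848
   side on y -0.084 0.84 0.0862
s2.pkl nut (array([268.50529101, 169.26455026]), 14) (array([214.29587357, 186.23441615]), 30) [ 0.019  -0.0861  0.1449] gap 0.0002 ang 0.658 r 0.0669
   side on y -0.088 0.67 0.0675
```

carry_out([
  [1, -0.17, -0.05, 0.24, 0],
  [1, -0.16, 0, 0.25, 0],
  [1, -0.16, 0, 0.26, 0],
  [1, -0.15, 0, 0.26, 0],
  [1, -0.14, 0, 0.26, 0],
  [1, -0.13, 0, 0.27, 0],
  [1, 0, 0, 0, 0],
  [1, 0, 0, 0, 0],
  [1, 0, 0, 0, 0],
])

```text
time: 14.9
tool_pos: [0.6308, 0.1951, 0.1907]
ee_rot: [0.245, 1.57, 0.029]
wrist_force: [-1.5, -3.4, -4.5]
width: 0.0251
```

```bash
cat > look.py <<'E'
import pickle,sys
from h import *
from bench import robot
k=sys.argv[1]; stat()
d={n:robot.snapshot(n) for n in("side","top")}; pickle.dump(d,open(f"s{k}.pkl","wb"))
a=d["side"]["image"][140:185,247:292,::-1]; b=d["top"]["image"][165:210,190:235,::-1]
im=np.hstack([cv2.resize(x,(400,400),interpolation=cv2.INTER_LANCZOS4) for x in(a,b)])
cv2.imwrite(f"pics/z{k}.png",(255*(im/255.)**.7).astype(np.uint8))
from ang import meas; meas(f"s{k}.pkl")
E
python3 look.py 3
```

```text
14.9 0.025050658109863285 [0.0206 0.001  0.1907] F [-0.7 -3.6 -4.5] th 0.7995576419426553 r 0.11752645216136824
s3.pkl clip (array([266.61538462, 160.07484407]), 15) (array([208.79316547, 186.04676259]), 22) [ 0.0145 -0.0781  0.1658] gap 0.0018 ang 0.821 r 0.0844
   side on y -0.08 0.837 0.0846
   side on y -0.084 0.85 0.086
s3.pkl nut (array([270.8056872 , 165.90758294]), 15) (array([214.69237288, 182.72033898]), 30) [ 0.0251 -0.0867  0.1541] gap 0.0004 ang 0.818 r 0.0686
   side on y -0.088 0.821 0.0692
```

View pics/z3.png

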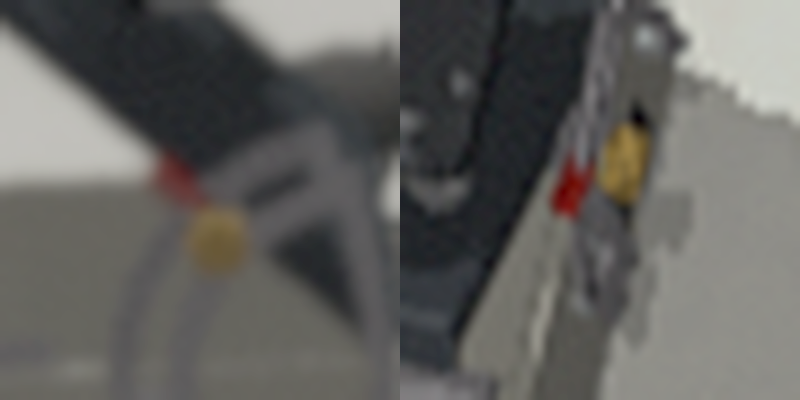

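Run:
```python
import pickle
from h import *
rows=[]
for k in(2,3):
    d=pickle.load(open(f"s{k}.pkl","rb"))
    a=d["side"]["image"][150:178,256:284,::-1]; b=d["top"]["image"][174:202,200:228,::-1]
    f=lambda x:cv2.resize(np.clip((x.astype(float)-20)*1.6,0,255).astype(np.uint8),(300,300),interpolation=cv2.INTER_NEAREST)
    rows.append(np.hstack([f(a),f(b)]))
    S=d["side"]
    for th in(.648,.8,.823):
        print(th,[proj(S,tow([.072-r*np.cos(th),y,.104+r*np.sin(th)])).round(1).tolist() for r,y in((.081,-.084),(.081,-.075),(.067,-.087))],
        [proj(d["top"],tow([.072-r*np.cos(th),y,.104+r*np.sin(th)])).round(1).tolist() for r,y in((.081,-.084),(.081,-.075),(.067,-.087))])
cv2.imwrite("pics/q.png",np.vstack(rows))
```

```text
0.648 [[263.6, 166.1], [263.5, 164.5], [268.3, 169.6]] [[211.6, 190.4], [207.6, 189.5], [214.7, 186.5]]
0.8 [[266.8, 162.5], [266.7, 161.0], [271.0, 166.7]] [[211.9, 186.1], [207.8, 185.2], [215.0, 182.9]]
0.823 [[267.4, 162.0], [267.2, 160.5], [271.4, 166.3]] [[211.9, 185.3], [207.9, 184.5], [215.0, 182.3]]
0.648 [[263.6, 166.1], [263.5, 164.5], [268.3, 169.6]] [[211.6, 190.4], [207.6, 189.5], [214.7, 186.5]]
0.8 [[266.8, 162.5], [266.7, 161.0], [271.0, 166.7]] [[211.9, 186.1], [207.8, 185.2], [215.0, 182.9]]
0.823 [[267.4, 162.0], [267.2, 160.5], [271.4, 166.3]] [[211.9, 185.3], [207.9, 184.5], [215.0, 182.3]]
```

View pics/q.png

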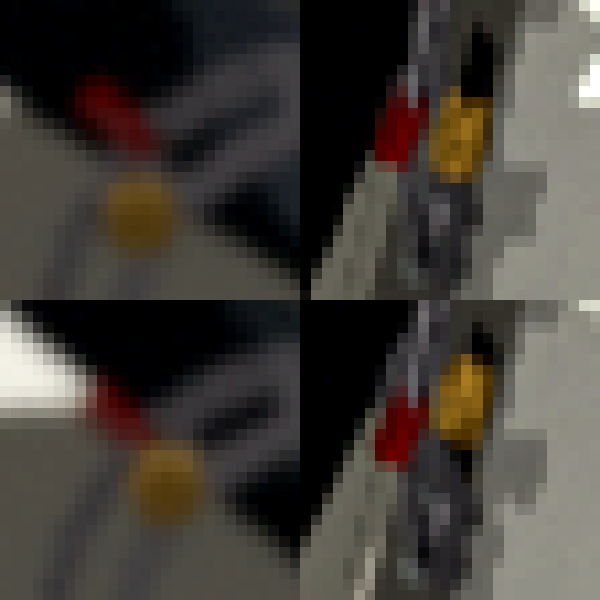

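In the side view at 0.80 rad the nut sits at (271.1,166.8), where the model puts it (271.0,166.7), so the arm's lid angle is right. I'll refine the clip angle with an unweighted mask.

Run:
```python
import pickle
from h import *
for k in(0,1,2,3):
    d=pickle.load(open(f"s{k}.pkl","rb"))
    for T in(10,18,28,40):
        c={}
        for n,(x0,y0,x1,y1) in(("side",(258,150,276,170)),("top",(202,178,215,194))):
            I=d[n]["image"].astype(int); A,B,C=I[...,0],I[...,1],I[...,2]
            m=((A-B>T)&(B-C<.5*(A-B)))[y0:y1,x0:x1].astype(np.uint8)
            N,L,st,ce=cv2.connectedComponentsWithStats(m,connectivity=4); j=1+np.argmax(st[1:,4])
            c[n]=ce[j]+[x0,y0]; c[n+"n"]=st[j,4]
        p,e=tri(d["side"],c["side"],d["top"],c["top"]); v=tov(p); w=vplane(d["side"],c["side"],-.08)
        f=lambda v:(np.arctan2(v[2]-.104,.072-v[0]).round(3),np.hypot(v[2]-.104,.072-v[0]).round(4))
        print(k,T,c["side"].round(2),c["siden"],c["top"].round(2),c["topn"],v.round(4),f(v),"side",f(w))
```

```text
0 10 [266.23 160.37] 43 [208.82 185.76] 33 [ 0.0144 -0.0779  0.1651] (np.float64(0.815), np.float64(0.084)) side (np.float64(0.823), np.float64(0.0846))
0 18 [266.09 159.91] 32 [208.83 185.72] 29 [ 0.0142 -0.0782  0.1665] (np.float64(0.824), np.float64(0.0851)) side (np.float64(0.83), np.float64(0.0858))
0 28 [266.   159.83] 24 [208.74 185.74] 27 [ 0.014  -0.0781  0.1666] (np.float64(0.824), np.float64(0.0853)) side (np.float64(0.83), np.float64(0.0861))
0 40 [265.83 159.33] 12 [208.71 185.88] 24 [ 0.0136 -0.0784  0.1681] (np.float64(0.831), np.float64(0.0867)) side (np.float64(0.837), np.float64(0.0873))
1 10 [266.3 160.3] 43 [208.74 185.76] 34 [ 0.0144 -0.0778  0.1652] (np.float64(0.816), np.float64(0.084)) side (np.float64(0.825), np.float64(0.0847))
1 18 [266.09 159.91] 32 [208.73 185.77] 30 [ 0.0141 -0.078   0.1664] (np.float64(0.823), np.float64(0.0851)) side (np.float64(0.83), np.float64(0.0858))
1 28 [266.   159.83] 24 [208.74 185.74] 27 [ 0.014  -0.0781  0.1666] (np.float64(0.824), np.float64(0.0853)) side (np.float64(0.83), np.float64(0.0861))
1 40 [266.   159.54] 13 [208.7
[... 717 characters left out ...]
.float64(0.0894))
3 10 [266.48 160.16] 31 [208.97 185.62] 29 [ 0.0148 -0.0783  0.1657] (np.float64(0.824), np.float64(0.0841)) side (np.float64(0.832), np.float64(0.0846))
3 18 [266.57 160.22] 23 [208.85 185.7 ] 27 [ 0.0148 -0.078   0.1654] (np.float64(0.821), np.float64(0.0839)) side (np.float64(0.833), np.float64(0.0844))
3 28 [266.46 159.85] 13 [208.86 185.9 ] 21 [ 0.0144 -0.0783  0.1665] (np.float64(0.827), np.float64(0.085)) side (np.float64(0.839), np.float64(0.0853))Traceback (most recent call last):
  File "<stdin>", line 10, in <module>
    return _wrapfunc(a, 'argmax', axis=axis, out=out, **kwds)
    return bound(*args, **kwds)
ValueError: attempt to get argmax of an empty sequence
```

The clip is at about 0.82 rad (spread 0.812–0.831). I'll close the remaining 0.018 rad.

carry_out([
  [1, -0.05, 0, 0.1, 0],
  [1, -0.04, 0, 0.09, 0],
  [1, 0, 0, 0, 0],
  [1, 0, 0, 0, 0],
  [1, 0, 0, 0, 0],
  [1, 0, 0, 0, 0],
])

```text
time: 15.6
tool_pos: [0.6324, 0.1947, 0.1915]
ee_rot: [2.851, 1.571, 2.636]
wrist_force: [-1.8, -2.6, -5.5]
width: 0.0248
```

```bash
python3 look.py 4
python3 - <<'E'
import pickle
from h import *
d=pickle.load(open("s4.pkl","rb"))
for th in(.8,.82,.84): print(th,proj(d["side"],tow([.072-.067*np.cos(th),-.087,.104+.067*np.sin(th)])).round(2))
b=d["top"]["image"][170:300,120:300,::-1]; cv2.imwrite("pics/f.png",cv2.resize((255*(b/255.)**.7).astype(np.uint8),(720,520),interpolation=cv2.INTER_CUBIC))
a=d["side"]["image"][150:178,256:284,::-1]
cv2.imwrite("pics/f2.png",np.hstack([cv2.resize(np.clip((a.astype(float)-20)*1.6,0,255).astype(np.uint8),(400,400),interpolation=cv2.INTER_CUBIC),cv2.resize((255*(b[:,:130]/255.)**.7).astype(np.uint8),(400,400),interpolation=cv2.INTER_CUBIC)]))
E
```

```text
15.6 0.024815826307089263 [0.0223 0.0009 0.1915] F [-1.2 -2.9 -5.5] th 0.8151638347301364 r 0.11754494859000576
s4.pkl clip (array([266.45971564, 159.83886256]), 13) (array([208.79799818, 186.04276615]), 22) [ 0.0143 -0.0783  0.1665] gap 0.0015 ang 0.825 r 0.0851
   side on y -0.08 0.839 0.0853
   side on y -0.084 0.852 0.0867
s4.pkl nut (array([271.09281437, 165.67065868]), 12) (array([214.67635507, 182.34485467]), 33) [ 0.0258 -0.0866  0.1546] gap 0.0004 ang 0.831 r 0.0685
   side on y -0.088 0.835 0.0691
0.8 [270.99 166.68]
0.82 [271.38 166.32]
0.84 [271.79 165.97]
```

View pics/f2.png

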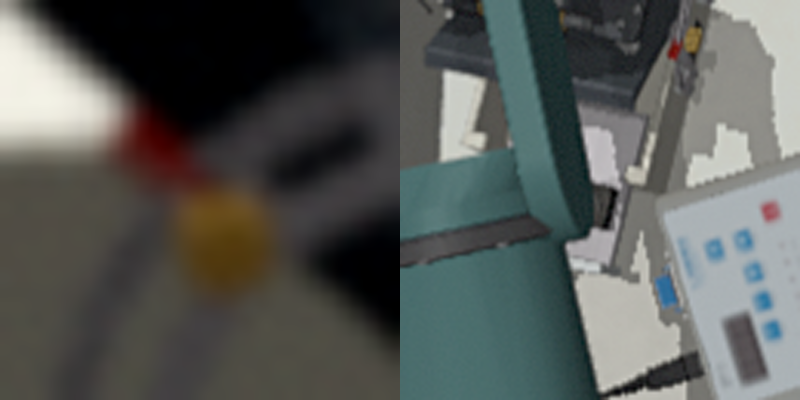

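The nut measures 0.831 rad and the clip 0.825 in the same frame. The crop shows the nut in line with the clip's axis towards the hinge, and the tray is still out. I'll hand in while gripping.

```bash
python3 -c "
from h import *
from bench import robot
stat(); print(robot.close_job())"
```

```text
15.7 0.025118330324498023 [0.0223 0.001  0.1915] F [-0.7 -4.  -5.5] th 0.8152108381379 r 0.11753829303004035
the job is handed in; nothing more can be done
None
```

I pulled the tray to its stop, then swung the lid up by its knob to the red clip. I handed the job in at 15.7 s with the gripper still holding the knob.

- **Tray:** the stop showed as a sharp rise to about 10 N against the pull. After I let go, the picture showed the block and cuvettes upright. The last top view still showed the tray out, but the arm hid most of the cuvettes.
- **Lid:** the arm's position puts the lid at 0.815 rad. My readings of the clip ranged from about 0.81 to 0.84 rad and centred near 0.82. In the last pictures, measured the same way, the nut read 0.831 rad and the clip 0.825 rad.
- **Not confirmed:** the pictures were too coarse to show the white pointer or the clip's white line. I lined up by the brass nut and the clip body, so the pointer could be off by about 0.01 to 0.02 rad.
- **Forces and other things:** the highest wrist force I read was about 12 N, at the tray stop, and about 7 N at the end while holding the lid. I did not touch the clip or the other things on purpose; I did not check each one afterwards.

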